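# Rattle the dice, brace the cup, unscrew its lid and hold it above

### The job

Reveal a dice roll: pick up the closed dice cup, tip it to about 40 degrees for a moment so that the dice tumble, and set it level with its square foot fully down in the square well of the wooden caddy, which will brace it. Then unscrew its tight lid anticlockwise (seen from above), turning only until the thread lets go, lift the lid straight up and finish still holding it level, a couple of centimetres above the cup's mouth, with the cup left in the well and the dice inside. Leave the tea glass, both coasters and the caddy's acrylic lid undisturbed, and never open the dice cup outside the well.

Things in the scene. Friction and masses are not known exactly. Their poses are not given: they have to be found in the camera images.
- cup: Hard blue dice cup, 86 mm tall without lid; origin: centre of the underside, z up. Square foot 62 x 62 mm, 12 mm thick, sides along x and y; round body 58 mm in diameter up to 64 mm; neck 46 mm. The foot fits the well in any of four quarter-turns. Starts upright on the table, lid screwed on, three dice inside; about 0.3 kg (0.2 to 0.45) in all. Its lid holds tight enough to lift it by.
- cup_rim (a point): Centre of the cup's mouth, 86 mm above its underside; axes as the cup's. The freed lid lifts straight off; its sprung seal follows the mouth for the first 4 mm, and its lower edge clears the mouth after 13 mm of lift.
- lid_center (a point): Centre (half-way up) of the black ribbed round screw lid, 62 mm in diameter, 22 mm tall; z its axis, x towards its white mark. Closed, its lower edge is 73 mm, this centre 84 mm, its top 95 mm above the cup's underside. Two lug threads and a sprung rubber seal (about 8 N) make it tight: 0.2 to 0.5 N m to turn. It does not rise while it turns.
- lid_mark (a point): White mark on the lid's edge, half-way up, 31 mm from the axis along the lid's x. At the start it is 0 to 11 degrees anticlockwise (seen from above) of the cup's x axis; the thread lets go once it is 55 degrees from it; a good stop is about 70 degrees; beyond 115 degrees is turned too far. Clockwise the lid meets a stop after a few degrees.
- die1: One of three orange dice inside the closed cup, 14 mm edge; origin at its centre. Not to be handled.
- die2: Second orange die inside the cup, 14 mm edge; origin at its centre.
- die3: Third orange die inside the cup, 14 mm edge; origin at its centre.
- well (a point): Centre of the floor of the square well in the wooden caddy (fixed); axes along its sides, z up. 65 x 65 mm, 14 mm deep, 3 mm chamfer; floor 16 mm and the caddy's top around it 30 mm above the table. That low part reaches 70 mm from here along +-x, 65 mm along -y. From 80 to 210 mm along +y stand the tiers with the clear lid, up to 133 mm above the table.
- acrylic_lid (a joint): Hinge of the clear acrylic lid over the caddy's top tier; 0 is shut, grows as it opens (rad). Must stay shut.
- tea_glass_center (a point): Centre (half-way up) of an empty waisted crystal tea glass, 92 mm tall, 58 mm wide at the rim; it stands on a coaster. Bystander.
- coaster_a: Round white and blue ceramic coaster, 94 mm in diameter, 8 mm thick, with the tea glass on it; origin at the centre of its underside. Bystander.
- coaster_b: Second, empty ceramic coaster of the same size; origin at the centre of its underside. Bystander.
Mind the look-alikes: they are no part of the job. Of the things shaped like the part that bears lid_center, the black one is meant. Several things have the shape of the cup; the one meant has the colours described above.

How it is judged:
By the outcome, as a careful person would: the job done as asked, in the order asked, and still so for the second after the job is handed in, while the arm keeps its last pose, push and grip.
It also fails if it takes over 45 s, if anything falls off the work surface, if the arm or the gripper's body presses on something with over 40 N, if the wrist force passes 120 N, or if a joint passes its speed limit or range.

### The arm

A 7-joint arm with a two-finger parallel gripper is mounted at the origin on the work surface. World frame = base frame: x ahead of the robot, y to its left, z up, the work surface at z = 0. Lengths are in m, angles in rad, forces in N, time in s.
With the tool pointing down it reaches from about 0.425 to 0.875 m from the base axis. Payload 4.7 kg.
Tool frame: the origin (TCP) lies on the centre line of the jaws, within the pads' length; the fingertips stand 14 mm ahead of it and the grasp point (between the pads) lies 5 mm behind it; z points along the fingers, y is the line along which they close (so a half turn about z gives the same grasp; the last joint's range is limited). The gripper opens to 87 mm and grips with 3 to 60 N. Pads are 19 mm wide; open, the fingers measure 117 mm over their backs; the gripper's body (75 mm by 190 mm) begins 51 mm behind the grasp point.
Start: joints at [-1.264, 0.321, -0.07, 1.45, 0.023, 1.371, -0.057], TCP at [0.188, 0.622, 0.237] pointing down, gripper open.
Joint ranges: [-2.86, 2.86], [-0.3, 2.09], [-1.38, 1.24], [0.06, 2.45], [-1.56, 4.7], [0.09, 2.05], [-2.69, 2.69]. Speed limits (rad/s): [2.57, 2.57, 3.14, 3.14, 3.14, 3.14, 3.14].

### API

Orientations are given as a rotation vector (axis times angle).
In Python, from bench import * gives the robot as it stands.
- The arm moves only by the shell command python3 -m jog 'ROWS' [FORCE]. ROWS is JSON, a list of rows, each an object of numbers: "claw": the finger opening in mm, from 0 to 87; "dx", "dy", "dz": the shift along the tool's x, y, z in mm; "spin": the turn about the tool's z in degrees. In form: [{"claw": .., "dx": .., "dy": .., "dz": .., "spin": ..}, ...]. A call has 1 to 20 rows; each row is the pose to reach, as a shift and turn from the pose commanded when the call began, along the tool's axes at that moment; what a row does not reach only later rows make up. A row lasts 1/12 s, in which the tool goes at most 41.7 mm and 7.16 degrees, less where a joint would pass 70% of its speed; a pose out of reach is approached as far as the arm can. A call with a gripper value outside its range is refused whole. The fingers move at their own pace and stop on an object; FORCE is the grip in N (left out, the last holds). Time passes only in rows, so rows that repeat a pose let the fingers close. It gives the time, the measured TCP pose, the force, the opening and the grip force at its end, in the units of the state.
- get_state(): the state, without advancing time (a new reading comes with each control period).
- get_image(name): name is "scene" or "side" or "wrist"; returns a dict with "frame" (384x512x3 uint8, red, green, blue), "depth" (384x512 float32, m along the optical axis (not along the pixel's ray), 0 where there is no reading), "K" (3x3 intrinsics, pixels), "T" (4x4, takes a point from camera to world coordinates); the wrist camera has in their place "mount" (4x4, takes a point from camera to tool coordinates, whose origin is the TCP and whose axes are the flange's). Camera axes: x right, y down, z forward; pixel columns grow to the right and rows downward; lengths in m; the calibration is good to about 2 mm. A picture is of the moment at which its call begins: read the wrist's pose just before it.
- close_job(): hands the job in; it is judged then, once.
The state is a dict: "time": time; "joint_positions": joint angles; "qd": joint speeds; "joint_torque": joint torques, N m; "position": TCP position; "tool_rot": TCP orientation; "ft_force": force on the tool from outside, world axes, zero at the start; "torque": the same for the moment, N m; "grip_width": opening from 0.0 (shut) to 1.0 (fully open); "grip_force": force on a finger pad.
Only numpy, scipy, OpenCV 4.12 (cv2) and the standard library are available. Lean on these libraries where they do the work, as an engineer would, in place of code of your own. Each camera call takes 0.05 s, during which the arm holds its last target. There are 200 camera calls.

## Working session

There is one attempt and no reset: what is moved stays moved. The work goes in short steps, Python scripts to look and compute and a shell command to move; the robot and the scene stay as the last step left them, time stands still between calls to the robot, and variables do not carry over. Pictures are saved under pics/ and viewed, at most 14 in all, crops included, and the job is handed in when it is done.

```bash
mkdir -p pics; python3 - <<'E'
from bench import *
import cv2,numpy as np
s=get_state();print({k:np.round(v,3).tolist() for k,v in s.items()})
a=get_image("scene");b=get_image("side")
np.savez('s0.npz',**{n+k:im[k] for n,im in(('a',a),('b',b)) for k in('frame','depth','K','T')})
for n,im in(('scene',a),('side',b)):
    cv2.imwrite(f'pics/{n}0.png',cv2.resize(im['frame'][:,:,::-1],(800,600),interpolation=cv2.INTER_CUBIC))
    print(n,im['K'].tolist(),im['T'].round(3).tolist())
E
```

```text
{'time': 0.0, 'joint_positions': [-1.264, 0.322, -0.07, 1.452, 0.023, 1.371, -0.057], 'qd': [0.003, -0.001, -0.0, -0.002, -0.001, -0.001, 0.0], 'joint_torque': [-0.001, -49.127, -0.405, -31.255, -0.064, 0.043, 0.0], 'position': [0.188, 0.622, 0.235], 'tool_rot': [-0.458, -3.108, 0.003], 'ft_force': [0.498, 0.33, 0.918], 'torque': [0.068, 0.007, -0.019], 'grip_force': 0.0, 'grip_width': 0.999}
scene [[374.3653649100439, 0.0, 261.0878223794179], [0.0, 374.3653649100439, 188.46755102026273], [0.0, 0.0, 1.0]] [[0.02, 0.707, -0.707, 1.302], [1.0, -0.014, 0.013, -0.035], [-0.001, -0.707, -0.707, 0.785], [0.0, 0.0, 0.0, 1.0]]
side [[465.3260993027245, 0.0, 250.499450016085], [0.0, 465.3260993027245, 188.8271016639675], [0.0, 0.0, 1.0]] [[0.998, -0.047, 0.044, 0.558], [-0.063, -0.582, 0.81, -0.966], [-0.012, -0.812, -0.584, 0.774], [0.0, 0.0, 0.0, 1.0]]
```

View pics/scene0.png

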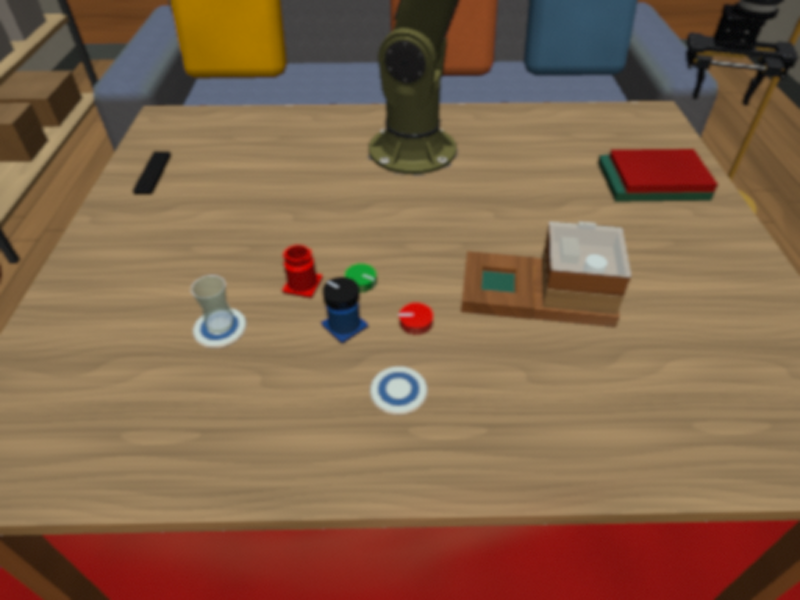

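View pics/side0.png

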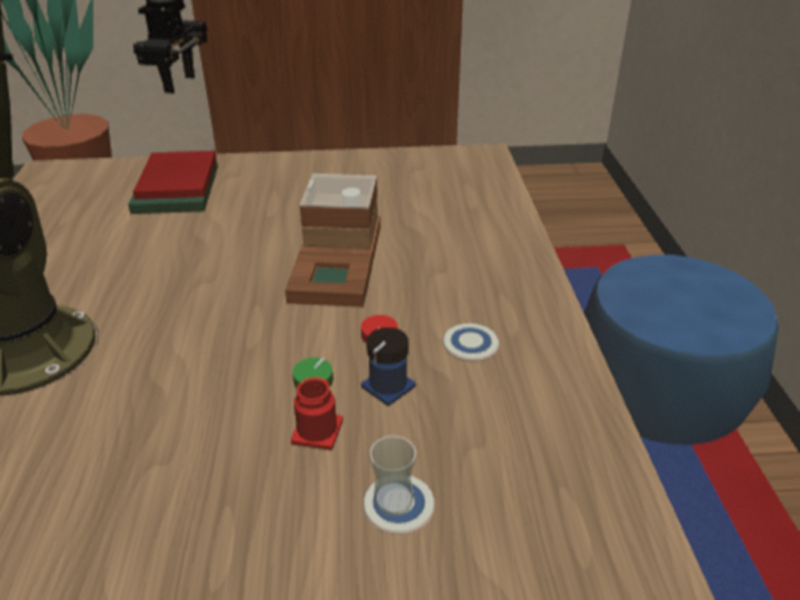

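The scene view shows the blue cup with its black lid at (342,310) of the 800x600 picture. Candidates for the cup are blue (342,310) and red (300,270). Candidates for the lid are black, on the blue cup (342,292), green (361,277) and red (416,318). I choose the blue cup with the black lid. The well is the green square at (499,281), the glass is at (212,305), and the coasters are at (219,327) and (399,390).

```bash
cat >h.py <<'E'
import numpy as np,cv2
def cloud(d,K,T):
    v,u=np.mgrid[:d.shape[0],:d.shape[1]]
    P=np.stack([(u-K[0,2])/K[0,0]*d,(v-K[1,2])/K[1,1]*d,d],-1)
    return P@T[:3,:3].T+T[:3,3]
E
python3 - <<'E'
from h import *
s=np.load('s0.npz')
for n in 'ab':
    f=s[n+'frame'];P=cloud(s[n+'depth'],s[n+'K'],s[n+'T']);hsv=cv2.cvtColor(f,cv2.COLOR_RGB2HSV)
    H,S,V=[hsv[...,i].astype(int) for i in range(3)]
    ok=(s[n+'depth']>0)&(P[...,0]>.3)&(P[...,0]<1)&(abs(P[...,1])<.5)&(P[...,2]>-.01)
    x,y,z=P[...,0],P[...,1],P[...,2]
    near=ok&(z<.2)
    def rep(l,m):
        q=P[m]; 
        if len(q): print(n,l,len(q),'mean',q.mean(0).round(4),'min',np.percentile(q,2,0).round(3),'max',np.percentile(q,98,0).round(3))
    blue=ok&(H>100)&(H<125)&(S>150)&(V<170)&(z>.003)
    # cluster components
    def comps(l,m,k=15):
        c,L,st,_=cv2.connectedComponentsWithStats(m.astype(np.uint8))
        for i in range(1,c):
            if st[i,4]>k: rep(f'{l} px{st[i,:2]+st[i,2:4]//2}',L==i)
    comps('blue',blue); comps('black',ok&(V<60)&(z>.03)&(z<.15)); comps('blacktop',ok&(V<60)&(z>.088)&(z<.1))
    comps('green',ok&(H>65)&(H<100)&(S>70)); comps('white',ok&(V>150)&(S<60),10); comps('red',ok&((H<4)|(H>176))&(S>200))
    caddy=ok&(z>.024)&(z<.036)&(H<20)&(S<200)&(x>.4)
    comps('caddytop',caddy,60)
    q=P[caddy&(y>0.0)][:,:2].astype(np.float32); print('rect',cv2.minAreaRect(q))
    cl=f[100:260,100:330] if n=='a' else f[170:350,150:340]
    cv2.imwrite(f'pics/crop{n}.png',cv2.resize(cl[:,:,::-1],None,fx=3.,fy=3.,interpolation=cv2.INTER_CUBIC))
E
```

```text
a blue px[220 206] 369 mean [ 0.6199 -0.1332  0.0399] min [ 0.6   -0.166  0.01 ] max [ 0.631 -0.105  0.08 ]
a black px[219 188] 344 mean [ 0.6067 -0.1331  0.0926] min [ 0.573 -0.16   0.078] max [ 0.627 -0.108  0.097]
a black px[227 203] 18 mean [ 0.6147 -0.1132  0.044 ] min [ 0.612 -0.117  0.033] max [ 0.618 -0.11   0.057]
a black px[212 205] 20 mean [ 0.6173 -0.1542  0.0437] min [ 0.612 -0.159  0.031] max [ 0.621 -0.15   0.056]
a blacktop px[219 187] 282 mean [ 0.6034 -0.1329  0.0949] min [ 0.573 -0.16   0.089] max [ 0.627 -0.108  0.098]
a green px[231 176] 156 mean [ 0.4852 -0.109   0.0235] min [ 0.46  -0.133  0.019] max [ 0.508 -0.088  0.026]
a green px[319 180] 207 mean [0.5004 0.151  0.0163] min [0.477 0.123 0.013] max [0.524 0.179 0.019]
a white px[377 159] 1505 mean [0.5293 0.2944 0.1213] min [0.463 0.23  0.12 ] max [0.594 0.358 0.129]
a white px[127 180] 12 mean [ 0.5506 -0.3928  0.0753] min [ 0.47  -0.436  0.   ] max [ 0.591 -0.372  0.102]
a white px[138 179] 18 mean [ 0.5696 -0.3463  0.1   ] min [ 0.563 -0.365  0.097] max [ 0.584 -0.331  0.102]
a white px[140 210] 308 mean 
[... 1743 characters left out ...]
.563 -0.369  0.1  ] max [ 0.617 -0.332  0.104]
b white px[255 323] 525 mean [ 0.5986 -0.3739  0.0094] min [ 0.554 -0.404  0.005] max [ 0.64  -0.326  0.013]
b white px[254 319] 207 mean [ 0.592  -0.3803  0.0389] min [ 0.576 -0.384  0.023] max [ 0.607 -0.374  0.059]
b caddytop px[213 164] 1337 mean [0.5096 0.1573 0.0319] min [0.434 0.078 0.025] max [0.595 0.277 0.035]
b caddytop px[244 207] 98 mean [ 0.5882 -0.0007  0.0254] min [ 0.567 -0.022  0.024] max [0.616 0.02  0.027]
b caddytop px[202 274] 103 mean [ 0.4898 -0.2455  0.0298] min [ 0.461 -0.253  0.024] max [ 0.515 -0.229  0.036]
rect ((0.5180484652519226, 0.17273515462875366), (0.18694698810577393, 0.3484228849411011), 1.0953069925308228)
```

View pics/cropb.png

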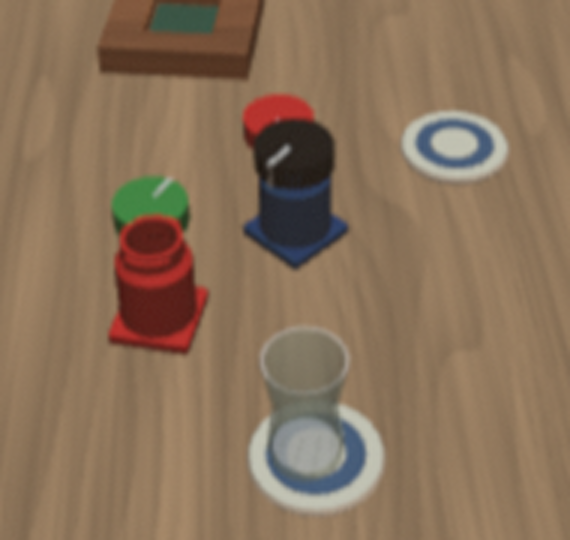

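The close crop confirms the choice: the blue cup with the black lid is centred near (294,190). Its foot is turned about 45 degrees and its white mark points towards the lower left. The red cup (155,280), green lid (150,207) and red lid (278,117) are decoys.

```bash
cat >>h.py <<'E'
from scipy.spatial.transform import Rotation as Ro
def pose(s): return np.array(s['position']),Ro.from_rotvec(s['tool_rot']).as_matrix()
def yaw(R): return np.degrees(np.arctan2(R[1,1],R[0,1]))
def go(s,tgt,ty=None):
    p,R=pose(s);d=R.T@(np.array(tgt)-p)*1000
    print('p',p.round(4),'tooly',yaw(R).round(1),'tilt',np.degrees(np.arccos(-R[2,2])).round(2),'dxyz',d.round(1),'spin',None if ty is None else round(-(((ty-yaw(R))+90)%180-90),1))
E
python3 - <<'E'
from h import *
from bench import *
s=get_state();go(s,(.40,.30,.30));go(s,(.58,-.14,.30),-13);
im=get_image('wrist');print(im['mount'].round(4).tolist())
E
```

```text
p [0.1875 0.6219 0.2356] tooly 73.2 tilt 0.1 dxyz [-296.3 -247.   -64. ] spin None
p [0.1875 0.6219 0.2356] tooly 73.2 tilt 0.1 dxyz [-595.7 -616.3  -63.3] spin 86.2
[[0.0005, -0.9524, -0.3048, 0.0843], [1.0, 0.0003, 0.0006, -0.0003], [-0.0005, -0.3048, 0.9524, -0.1488], [0.0, 0.0, 0.0, 1.0]]
```

```bash
G='{"dx":-595,"dy":-615,"dz":-64,"spin":86}'; python3 -m jog '[{"claw":87,"dx":-100,"dy":-100,"dz":-20,"spin":14},{"dx":-595,"dy":-615,"dz":-64,"spin":86},{"dx":-595,"dy":-615,"dz":-64,"spin":86},{"dx":-595,"dy":-615,"dz":-64,"spin":86},{"dx":-595,"dy":-615,"dz":-64,"spin":86},{"dx":-595,"dy":-615,"dz":-64,"spin":86},{"dx":-595,"dy":-615,"dz":-64,"spin":86},{"dx":-595,"dy":-615,"dz":-64,"spin":86},{"dx":-595,"dy":-615,"dz":-64,"spin":86},{"dx":-595,"dy":-615,"dz":-64,"spin":86},{"dx":-595,"dy":-615,"dz":-64,"spin":86},{"dx":-595,"dy":-615,"dz":-64,"spin":86},{"dx":-595,"dy":-615,"dz":-64,"spin":86},{"dx":-595,"dy":-615,"dz":-64,"spin":86},{"dx":-595,"dy":-615,"dz":-64,"spin":86},{"dx":-595,"dy":-615,"dz":-64,"spin":86},{"dx":-595,"dy":-615,"dz":-64,"spin":86},{"dx":-595,"dy":-615,"dz":-64,"spin":86},{"dx":-595,"dy":-615,"dz":-64,"spin":86},{"dx":-595,"dy":-615,"dz":-64,"spin":86}]'
python3 - <<'E'
from h import *
from bench import *
s=get_state();print(np.round(s['joint_positions'],3));go(s,(.58,-.14,.30),-13)
E
```

```text
[-1.264  0.322 -0.07   1.451  0.023  1.371 -0.057]
p [0.1876 0.6219 0.2357] tooly 73.2 tilt 0.09 dxyz [-595.7 -616.3  -63.3] spin 86.2$[1]: bad value
```

```bash
python3 -m jog '[{"claw":87,"dx":-595,"dy":-615,"dz":-64,"spin":86},{"claw":87,"dx":-595,"dy":-615,"dz":-64,"spin":86},{"claw":87,"dx":-595,"dy":-615,"dz":-64,"spin":86},{"claw":87,"dx":-595,"dy":-615,"dz":-64,"spin":86},{"claw":87,"dx":-595,"dy":-615,"dz":-64,"spin":86},{"claw":87,"dx":-595,"dy":-615,"dz":-64,"spin":86},{"claw":87,"dx":-595,"dy":-615,"dz":-64,"spin":86},{"claw":87,"dx":-595,"dy":-615,"dz":-64,"spin":86},{"claw":87,"dx":-595,"dy":-615,"dz":-64,"spin":86},{"claw":87,"dx":-595,"dy":-615,"dz":-64,"spin":86},{"claw":87,"dx":-595,"dy":-615,"dz":-64,"spin":86},{"claw":87,"dx":-595,"dy":-615,"dz":-64,"spin":86},{"claw":87,"dx":-595,"dy":-615,"dz":-64,"spin":86},{"claw":87,"dx":-595,"dy":-615,"dz":-64,"spin":86},{"claw":87,"dx":-595,"dy":-615,"dz":-64,"spin":86},{"claw":87,"dx":-595,"dy":-615,"dz":-64,"spin":86},{"claw":87,"dx":-595,"dy":-615,"dz":-64,"spin":86},{"claw":87,"dx":-595,"dy":-615,"dz":-64,"spin":86},{"claw":87,"dx":-595,"dy":-615,"dz":-64,"spin":86},{"claw":87,"dx":-595,"dy":-615,"dz":-64,"spin":86}]'
python3 - <<'E'
from h import *
from bench import *
s=get_state();print(np.round(s['joint_positions'],3));go(s,(.58,-.14,.30),-13)
E
```

```text
time: 1.82
position: [0.569, -0.1179, 0.299]
tool_rot: [2.454, 1.961, 0.001]
ft_force: [0.7, 0.2, 0.9]
grip_width: 1.001
grip_force: 0.0
[-0.495  0.175  0.752  1.556 -0.121  1.458  0.041]
p [ 0.569  -0.1179  0.299 ] tooly -12.7 tilt 0.05 dxyz [-19.1  15.6  -1. ] spin 0.3
```

```bash
python3 - <<'E'
from h import *
from bench import *
s=get_state();im=get_image('wrist');p,R=pose(s)
T=np.eye(4);T[:3,:3]=R;T[:3,3]=p;T=T@im['mount']
np.savez('w1.npz',frame=im['frame'],depth=im['depth'],K=im['K'],T=T)
P=cloud(im['depth'],im['K'],T);f=im['frame'];hsv=cv2.cvtColor(f,cv2.COLOR_RGB2HSV);H,S,V=[hsv[...,i].astype(int) for i in range(3)]
x,y,z=P[...,0],P[...,1],P[...,2];ok=(im['depth']>0)&(np.hypot(x-.596,y+.138)<.06)
foot=ok&(H>100)&(H<125)&(S>120)&(z>.004)&(z<.018)
top=ok&(z>.09)&(z<.1)
print(foot.sum(),top.sum(),P[top].mean(0))
print('foot',cv2.minAreaRect(P[foot][:,:2].astype(np.float32)),'top',cv2.minEnclosingCircle(P[top][:,:2].astype(np.float32)))
wm=top&(V>130);q=P[wm];print('mark',len(q),q.min(0),q.max(0),q.mean(0),z[top].mean())
c=np.array(cv2.minEnclosingCircle(P[top][:,:2].astype(np.float32))[0]);d=q.mean(0)[:2]-c;print('markaz',np.degrees(np.arctan2(d[1],d[0])))
cv2.imwrite('pics/w1.png',cv2.resize(f[:,:,::-1],(800,600),interpolation=cv2.INTER_CUBIC))
E
```

```text
110 2133 [ 0.59600601 -0.13534567  0.09573142]
foot ((0.5977820754051208, -0.1211635172367096), (0.07495750486850739, 0.04007739573717117), 0.2065078616142273) top ((0.5959725975990295, -0.1363648921251297), 0.03125826641917229)
mark 195 [ 0.56502457 -0.16459767  0.09259327] [ 0.59577054 -0.12635886  0.09774037] [ 0.58232602 -0.14972929  0.09590576] 0.09573142430404327
markaz -135.5985326389784
```

View pics/w1.png

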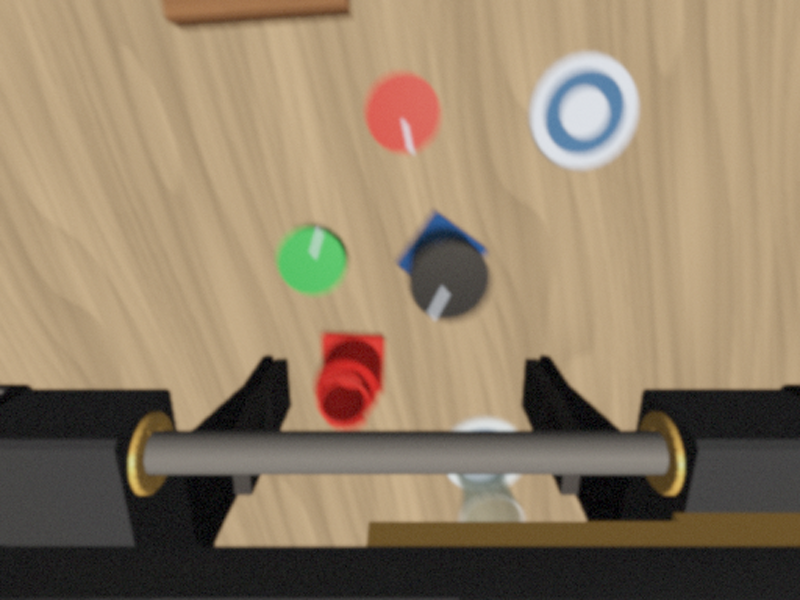

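The lid is at (450,277) with its mark at the lower left. The foot's far corner is at (437,212), with side corners near (485,247) and (403,265), and the coaster and decoys are well clear. Next I'll work out the foot yaw.

```bash
python3 - <<'E'
from h import *
w=np.load('w1.npz');K,T=w['K'],w['T'];P=cloud(w['depth'],K,T);f=w['frame'];hsv=cv2.cvtColor(f,cv2.COLOR_RGB2HSV);H,S,V=[hsv[...,i].astype(int) for i in range(3)]
m=(H>100)&(H<125)&(S>110)&(np.hypot(P[...,0]-.596,P[...,1]+.138)<.07)
v,u=np.nonzero(m);r=np.stack([(u-K[0,2])/K[0,0],(v-K[1,2])/K[1,1],np.ones(len(u))],1)@T[:3,:3].T
X=T[:3,3]+r*((.012-T[2,3])/r[:,2])[:,None]
c=np.array([.597,-.136]);d=X[:,:2]-c
best=[]
for a in np.arange(0,90,.5):
    t=np.radians(a);A=d@np.array([[np.cos(t),-np.sin(t)],[np.sin(t),np.cos(t)]])
    best.append((np.percentile(A[:,0],99.5),np.percentile(A[:,0],.5),np.percentile(A[:,1],99.5),np.percentile(A[:,1],.5)))
h=cv2.convexHull(X[:,:2].astype(np.float32))[:,0]
e=np.roll(h,-1,0)-h;L=np.hypot(*e.T);i=np.argsort(-L)[:6]
print(len(u));
for k in i: print(h[k].round(4),(L[k]*1000).round(1),np.degrees(np.arctan2(e[k,1],e[k,0])).round(1))
# edge fit: rotate, far boundary along each axis
for a in (35,40,42,44,46,48,50,55): print(a,np.round(best[a*2],4))
from bench import *
s=get_state()
for ty in(-45,45):go(s,(.597,-.136,.16),ty)
E
```

```text
517
[ 0.5593 -0.1378] 383.5 -101.3
[ 0.8486 -0.3626] 352.7 133.3
[ 0.4843 -0.5138] 289.0 9.9
[ 0.7814 -0.4564] 113.7 49.8
[ 0.5957 -0.1046] 42.8 -139.0
[ 0.769  -0.4642] 14.6 32.5
35 [ 0.043  -0.0965  0.0263 -0.361 ]
40 [ 0.0296 -0.1251  0.0245 -0.355 ]
42 [ 0.0276 -0.1362  0.0244 -0.3518]
44 [ 0.0278 -0.1473  0.0251 -0.3487]
46 [ 0.0283 -0.1581  0.026  -0.3468]
48 [ 0.0289 -0.1687  0.0268 -0.3457]
50 [ 0.0295 -0.179   0.0275 -0.3423]
55 [ 0.0306 -0.2038  0.0293 -0.3345]
p [ 0.5708 -0.1275  0.2987] tooly -13.3 tilt 0.53 dxyz [ -1.1  26.9 138.8] spin 31.7
p [ 0.5708 -0.1275  0.2987] tooly -13.3 tilt 0.53 dxyz [ -1.1  26.9 138.8] spin -58.3
```

```bash
python3 -m jog '[{"claw":87,"dx":-1,"dy":27,"dz":80,"spin":34},{"claw":87,"dx":-1,"dy":27,"dz":80,"spin":34},{"claw":87,"dx":-1,"dy":27,"dz":80,"spin":34},{"claw":87,"dx":-1,"dy":27,"dz":80,"spin":34},{"claw":87,"dx":-1,"dy":27,"dz":80,"spin":34},{"claw":87,"dx":-1,"dy":27,"dz":80,"spin":34},{"claw":87,"dx":-1,"dy":27,"dz":80,"spin":34},{"claw":87,"dx":-1,"dy":27,"dz":80,"spin":34},{"claw":87,"dx":-1,"dy":27,"dz":80,"spin":34}]'
cat >look.py <<'E'
from h import *
from bench import *
s=get_state();im=get_image('wrist');p,R=pose(s);go(s,(.597,-.136,.082),-48);print(np.round(s['joint_positions'],2))
T=np.eye(4);T[:3,:3]=R;T[:3,3]=p;T=T@im['mount'];K=im['K']
np.savez('w2.npz',frame=im['frame'],depth=im['depth'],K=K,T=T)
P=cloud(im['depth'],K,T);f=im['frame'];hsv=cv2.cvtColor(f,cv2.COLOR_RGB2HSV);H,S,V=[hsv[...,i].astype(int) for i in range(3)]
x,y,z=P[...,0],P[...,1],P[...,2];near=(im['depth']>0)&(np.hypot(x-.596,y+.138)<.06)
top=near&(z>.091)&(z<.1);c,r=cv2.minEnclosingCircle(P[top][:,:2].astype(np.float32));print('top',c,r,top.sum(),z[top].mean())
wm=top&(V>130);d=P[wm].mean(0)[:2]-c;print('markaz',np.degrees(np.arctan2(d[1],d[0])))
foot=near&(H>100)&(H<125)&(S>120)&(z<.016)&(z>.006);q=P[foot][:,:2].astype(np.float32)
if len(q)>5:
    h=cv2.convexHull(q)[:,0];e=np.roll(h,-1,0)-h;L=np.hypot(*e.T)
    for k in np.argsort(-L)[:4]: print(h[k].round(4),(L[k]*1000).round(1),np.degrees(np.arctan2(e[k,1],e[k,0])).round(1))
cv2.imwrite('pics/w2.png',cv2.resize(f[:,:,::-1],(800,600),interpolation=cv2.INTER_CUBIC))
E
python3 look.py
```

```text
time: 2.62
position: [0.5946, -0.123, 0.2189]
tool_rot: [-2.919, -1.16, -0.001]
ft_force: [-0.3, 0.6, 0.1]
grip_width: 0.999
grip_force: 0.0
p [ 0.5946 -0.123   0.2189] tooly -46.7 tilt 0.03 dxyz [ -7.3  11.1 136.9] spin 1.3
[-0.51  0.3   0.82  1.61 -0.23  1.32 -0.47]
top (0.5960037112236023, -0.13637936115264893) 0.031444769352674484 3384 0.09582128220661594
markaz -127.47629165073121
[ 0.5827 -0.1109] 56.4 -47.0
[ 0.6337 -0.1331] 32.5 131.1
[ 0.5969 -0.0977] 16.3 -137.2
[ 0.6286 -0.1465] 11.9 45.6
```

View pics/w2.png

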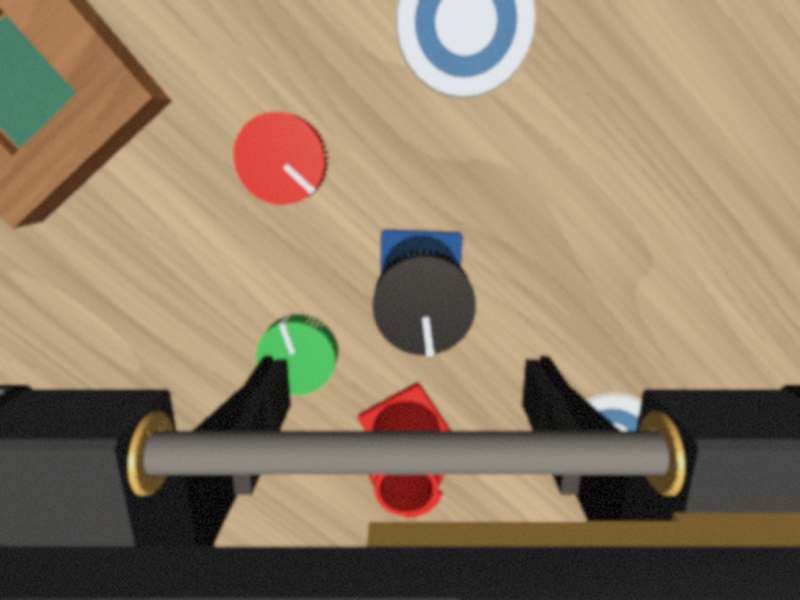

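The foot's far edge runs (381,231)-(462,235), so its yaw is about -49 degrees. The mark runs (425,318)-(430,355), which is about 10 degrees anticlockwise of the cup's x axis. So the lid needs about 60 degrees of turn.

```bash
python3 - <<'E'
from h import *
from bench import *
go(get_state(),(.5962,-.1362,.082),-49)
E
```

```text
p [ 0.5946 -0.1231  0.2189] tooly -46.7 tilt 0.03 dxyz [ -7.9  10.6 136.9] spin 2.3
```

```bash
python3 -m jog '[{"claw":87,"dx":-8,"dy":10.5,"dz":20,"spin":2.3},{"claw":87,"dx":-8,"dy":10.5,"dz":55,"spin":2.3},{"claw":87,"dx":-8,"dy":10.5,"dz":90,"spin":2.3},{"claw":87,"dx":-8,"dy":10.5,"dz":115,"spin":2.3},{"claw":87,"dx":-8,"dy":10.5,"dz":130,"spin":2.3},{"claw":87,"dx":-8,"dy":10.5,"dz":137,"spin":2.3},{"claw":87,"dx":-8,"dy":10.5,"dz":137,"spin":2.3},{"claw":55,"dx":-8,"dy":10.5,"dz":137,"spin":2.3},{"claw":55,"dx":-8,"dy":10.5,"dz":137,"spin":2.3},{"claw":55,"dx":-8,"dy":10.5,"dz":137,"spin":2.3},{"claw":55,"dx":-8,"dy":10.5,"dz":137,"spin":2.3},{"claw":55,"dx":-8,"dy":10.5,"dz":137,"spin":2.3},{"claw":55,"dx":-8,"dy":10.5,"dz":137,"spin":2.3}]' 25
python3 - <<'E'
from h import *
from bench import *
s=get_state();go(s,(.5962,-.1362,.082),-49);print(s['ft_force'],s['grip_width']*87,s['grip_force'])
E
```

```text
time: 3.75
position: [0.5964, -0.1362, 0.0826]
tool_rot: [-2.943, -1.099, -0.002]
ft_force: [-0.8, 1.0, 4.2]
grip_width: 0.714
grip_force: 25.0
p [ 0.5964 -0.1362  0.0826] tooly -49.1 tilt 0.07 dxyz [-0.2 -0.1  0.6] spin -0.1
[-0.77491299  0.97240382  4.17277841] 62.149713984748374 25.000565897935303
```

```bash
python3 -m jog '[{"claw":55,"dx":0,"dy":0,"dz":-12,"spin":0},{"claw":55,"dx":0,"dy":0,"dz":-25,"spin":0},{"claw":55,"dx":0,"dy":0,"dz":-30,"spin":0},{"claw":55,"dx":0,"dy":0,"dz":-30,"spin":0},{"claw":55,"dx":0,"dy":0,"dz":-30,"spin":0}]' 25
python3 - <<'E'
from h import *
from bench import *
s=get_state();go(s,(.5962,-.1362,.082),-49);print(s['ft_force'],s['torque'],s['grip_width']*87)
im=get_image('side');f=im['frame'][170:300,190:320];cv2.imwrite('pics/lift.png',cv2.resize(f[:,:,::-1],None,fx=4,fy=4,interpolation=cv2.INTER_CUBIC))
E
```

```text
time: 4.17
position: [0.5963, -0.1364, 0.1123]
tool_rot: [2.943, 1.098, 0.002]
ft_force: [-0.2, 0.0, -2.9]
grip_width: 0.714
grip_force: 25.0
p [ 0.5963 -0.1364  0.1123] tooly -49.1 tilt 0.07 dxyz [ 0.  -0.2 30.3] spin -0.1
[-0.18697177  0.02880568 -2.88121597] [-0.09370581  0.15968577 -0.03144683] 62.158627052516195
```

View pics/lift.png

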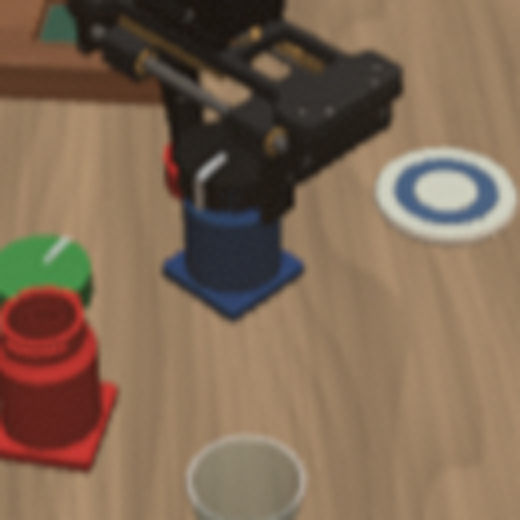

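The cup is lifted and level at (235,220), with the foot off the table. The jog can't tilt the tool, so I'll set the cup down and pivot it about its foot edge between lightly gripping pads.

```bash
python3 -m jog '[{"claw":55,"dx":0,"dy":0,"dz":15,"spin":0},{"claw":55,"dx":0,"dy":0,"dz":27,"spin":0},{"claw":55,"dx":0,"dy":0,"dz":31,"spin":0},{"claw":55,"dx":0,"dy":0,"dz":31.5,"spin":0},{"claw":55,"dx":7.8,"dy":0,"dz":29,"spin":0},{"claw":55,"dx":15.7,"dy":0,"dz":27.3,"spin":0},{"claw":55,"dx":23.8,"dy":0,"dz":26.3,"spin":0},{"claw":55,"dx":32,"dy":0,"dz":26.1,"spin":0},{"claw":55,"dx":32,"dy":0,"dz":26.1,"spin":0}]' 15
python3 - <<'E'
from h import *
from bench import *
s=get_state();go(s,(.5962,-.1362,.082),-49);print(s['ft_force'],s['torque'],s['grip_width']*87)
im=get_image('side');f=im['frame'][170:300,190:320];cv2.imwrite('pics/tilt.png',cv2.resize(f[:,:,::-1],None,fx=4,fy=4,interpolation=cv2.INTER_CUBIC))
E
```

```text
time: 4.97
position: [0.6215, -0.1144, 0.0863]
tool_rot: [2.942, 1.101, 0.002]
ft_force: [-1.0, 0.4, 5.8]
grip_width: 0.716
grip_force: 15.0
p [ 0.6215 -0.1144  0.0863] tooly -49.0 tilt 0.07 dxyz [-33.5  -0.2   4.3] spin 0.0
[-1.00395737  0.44538754  5.78286492] [-0.25358428  0.38662044  0.00802358] 62.32483379048492
```

View pics/tilt.png

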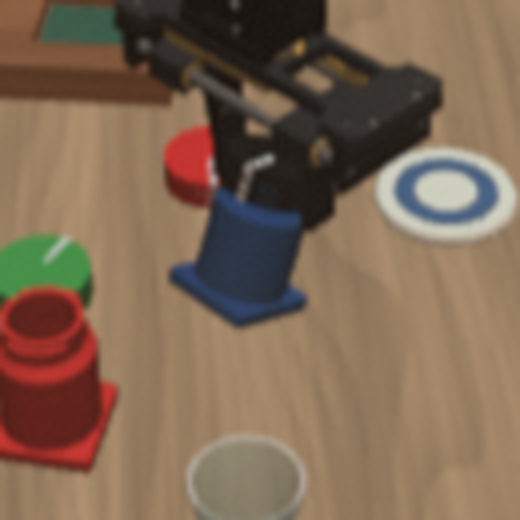

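The cup pivots cleanly, with the foot edge up on the left at (185,275) and about 20 degrees of tilt. I'll continue to about 40.

```bash
python3 -m jog '[{"claw":55,"dx":8.1,"dy":0,"dz":0.4,"spin":0},{"claw":55,"dx":16.2,"dy":0,"dz":1.6,"spin":0},{"claw":55,"dx":24.1,"dy":0,"dz":3.5,"spin":0},{"claw":55,"dx":32.2,"dy":0,"dz":6,"spin":0},{"claw":55,"dx":33,"dy":0,"dz":6.4,"spin":0},{"claw":55,"dx":33,"dy":0,"dz":6.4,"spin":0}]' 15
python3 -m jog '[{"claw":55,"dx":0,"dy":0,"dz":0,"spin":0},{"claw":55,"dx":0,"dy":0,"dz":-8,"spin":0},{"claw":55,"dx":0,"dy":0,"dz":-20,"spin":0},{"claw":55,"dx":0,"dy":0,"dz":-25,"spin":0},{"claw":55,"dx":0,"dy":0,"dz":-25,"spin":0},{"claw":55,"dx":0,"dy":0,"dz":-25,"spin":0}]' 45
python3 - <<'E'
from h import *
from bench import *
s=get_state();go(s,(.5962,-.1362,.082),-49);print(s['ft_force'],s['torque'],s['grip_width']*87)
im=get_image('side');f=im['frame'][150:280,190:320];cv2.imwrite('pics/tilt2.png',cv2.resize(f[:,:,::-1],None,fx=4,fy=4,interpolation=cv2.INTER_CUBIC))
P=cloud(im['depth'],im['K'],im['T']);hsv=cv2.cvtColor(im['frame'],cv2.COLOR_RGB2HSV);H,S,V=[hsv[...,i].astype(int) for i in range(3)]
m=(H>100)&(H<125)&(S>130)&(V>20)&(np.hypot(P[...,0]-.63,P[...,1]+.11)<.08)&(P[...,2]>.01)
q=P[m];t=np.radians(41);u=q[:,0]*np.cos(t)+q[:,1]*np.sin(t);print(len(q),q.min(0),q.max(0))
E
```

```text
time: 5.52
position: [0.6458, -0.0932, 0.0789]
tool_rot: [2.942, 1.1, 0.001]
ft_force: [0.3, 1.3, 2.9]
grip_width: 0.718
grip_force: 15.0
time: 6.02
position: [0.6452, -0.0938, 0.1048]
tool_rot: [-2.943, -1.098, -0.001]
ft_force: [0.6, 0.1, -2.7]
grip_width: 0.708
grip_force: 45.0
p [ 0.6452 -0.0938  0.1048] tooly -49.1 tilt 0.05 dxyz [-64.8  -0.1  22.7] spin -0.1
[ 0.58755494  0.06161177 -2.72728006] [ 0.01890121  0.01997127 -0.00736026] 61.62263475102198
52 [ 0.61271431 -0.13182077  0.10214233] [ 0.64406373 -0.10574388  0.11628958]
```

View pics/tilt2.png

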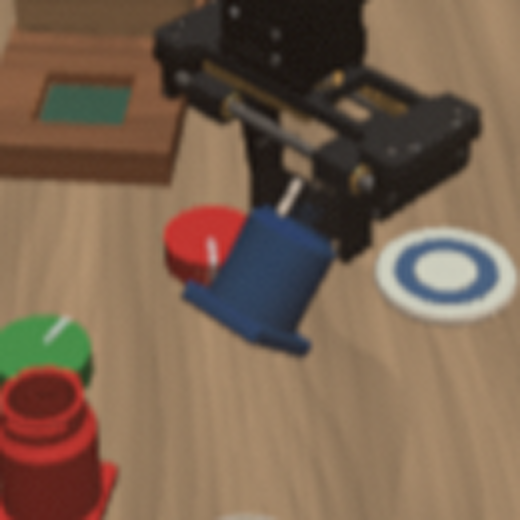

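Held in the air at about 40 degrees, with the body axis running (280,250) to (245,320). I'll hold a moment more, lower onto the edge, and reverse the arc.

```bash
python3 -m jog '[{"claw":55,"dx":0,"dy":0,"dz":0,"spin":0},{"claw":55,"dx":0,"dy":0,"dz":0,"spin":0},{"claw":55,"dx":0,"dy":0,"dz":0,"spin":0},{"claw":55,"dx":0,"dy":0,"dz":0,"spin":0},{"claw":55,"dx":0,"dy":0,"dz":10,"spin":0},{"claw":55,"dx":0,"dy":0,"dz":20,"spin":0},{"claw":55,"dx":0,"dy":0,"dz":25,"spin":0},{"claw":55,"dx":0,"dy":0,"dz":25,"spin":0}]' 45
python3 -m jog '[{"claw":55,"dx":0,"dy":0,"dz":0,"spin":0},{"claw":55,"dx":-8.9,"dy":0,"dz":-2.9,"spin":0},{"claw":55,"dx":-16.8,"dy":0,"dz":-4.8,"spin":0},{"claw":55,"dx":-24.9,"dy":0,"dz":-6.0,"spin":0},{"claw":55,"dx":-33,"dy":0,"dz":-6.4,"spin":0},{"claw":55,"dx":-41.2,"dy":0,"dz":-6.2,"spin":0},{"claw":55,"dx":-49.3,"dy":0,"dz":-5.2,"spin":0},{"claw":55,"dx":-57.2,"dy":0,"dz":-3.5,"spin":0},{"claw":55,"dx":-65,"dy":0,"dz":-1,"spin":0},{"claw":55,"dx":-66,"dy":0,"dz":0,"spin":0},{"claw":55,"dx":-66,"dy":0,"dz":1,"spin":0},{"claw":55,"dx":-66,"dy":0,"dz":1,"spin":0}]' 12
python3 - <<'E'
from h import *
from bench import *
s=get_state();go(s,(.5962,-.1362,.082),-49);print(s['ft_force'],s['torque'],s['grip_width']*87)
im=get_image('side');f=im['frame'][170:300,190:320];cv2.imwrite('pics/back.png',cv2.resize(f[:,:,::-1],None,fx=4,fy=4,interpolation=cv2.INTER_CUBIC))
E
```

```text
time: 6.73
position: [0.6461, -0.0925, 0.079]
tool_rot: [-2.942, -1.099, -0.003]
ft_force: [-0.8, 0.9, 1.6]
grip_width: 0.711
grip_force: 45.0
time: 7.73
position: [0.5962, -0.1363, 0.0797]
tool_rot: [-2.942, -1.099, -0.005]
ft_force: [-1.1, 4.0, 9.0]
grip_width: 0.72
grip_force: 12.0
p [ 0.5962 -0.1363  0.0797] tooly -49.0 tilt 0.17 dxyz [ 0.  -0.1 -2.3] spin -0.0
[-1.08274982  3.97805697  8.9733142 ] [0.67436011 0.40497534 0.05945386] 62.68307885408507
```

View pics/back.png

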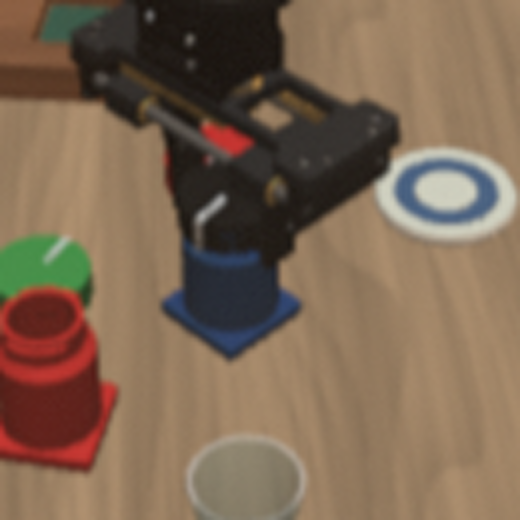

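The cup is level on the table with its foot at (232,310). I'll regrip to settle it, then lift and carry towards the well.

```bash
python3 -m jog '[{"claw":75,"dx":0,"dy":0,"dz":-2,"spin":0},{"claw":75,"dx":0,"dy":0,"dz":-3.5,"spin":0},{"claw":75,"dx":0,"dy":0,"dz":-3.5,"spin":0},{"claw":55,"dx":0,"dy":0,"dz":-3.5,"spin":0},{"claw":55,"dx":0,"dy":0,"dz":-3.5,"spin":0},{"claw":55,"dx":0,"dy":0,"dz":-3.5,"spin":0},{"claw":55,"dx":0,"dy":0,"dz":-3.5,"spin":0},{"claw":55,"dx":0,"dy":0,"dz":-3.5,"spin":0},{"claw":55,"dx":0,"dy":0,"dz":-15,"spin":0},{"claw":55,"dx":0,"dy":0,"dz":-40,"spin":0},{"claw":55,"dx":0,"dy":0,"dz":-75,"spin":0},{"claw":55,"dx":0,"dy":0,"dz":-100,"spin":0},{"claw":55,"dx":0,"dy":0,"dz":-100,"spin":0},{"claw":55,"dx":0,"dy":0,"dz":-100,"spin":0}]' 35
python3 - <<'E'
from h import *
from bench import *
s=get_state();go(s,(.503,.06,.18),0);print(np.round(s['ft_force'],2),np.round(s['torque'],2),s['grip_width']*87,np.round(s['joint_positions'],2))
E
```

```text
time: 8.95
position: [0.596, -0.1371, 0.18]
tool_rot: [2.943, 1.098, 0.005]
ft_force: [-0.1, -0.1, -4.8]
grip_width: 0.712
grip_force: 35.0
p [ 0.596  -0.1371  0.18  ] tooly -49.1 tilt 0.18 dxyz [ 5.890e+01 -2.099e+02 -2.000e-01] spin -49.1
[-0.07 -0.05 -4.82] [-0.09  0.18 -0.05] 61.973956888936094 [-0.49  0.35  0.83  1.65 -0.27  1.26 -0.46]
```

```bash
python3 -m jog '[{"claw":55,"dx":10,"dy":-40,"dz":0,"spin":-5},{"claw":55,"dx":25,"dy":-80,"dz":0,"spin":-12},{"claw":55,"dx":35,"dy":-120,"dz":0,"spin":-19},{"claw":55,"dx":45,"dy":-160,"dz":0,"spin":-26},{"claw":55,"dx":54,"dy":-190,"dz":0,"spin":-33},{"claw":55,"dx":59,"dy":-210,"dz":0,"spin":-40},{"claw":55,"dx":59,"dy":-210,"dz":0,"spin":-46},{"claw":55,"dx":59,"dy":-210,"dz":0,"spin":-49},{"claw":55,"dx":59,"dy":-210,"dz":0,"spin":-49},{"claw":55,"dx":59,"dy":-210,"dz":0,"spin":-49},{"claw":55,"dx":59,"dy":-210,"dz":0,"spin":-49}]' 35
cat >look2.py <<'E'
from h import *
from bench import *
s=get_state();im=get_image('wrist');p,R=pose(s);go(s,(.503,.152,.18),0);print(np.round(s['joint_positions'],2))
T=np.eye(4);T[:3,:3]=R;T[:3,3]=p;T=T@im['mount'];K=im['K']
np.savez('w3.npz',frame=im['frame'],depth=im['depth'],K=K,T=T)
P=cloud(im['depth'],K,T);f=im['frame'];hsv=cv2.cvtColor(f,cv2.COLOR_RGB2HSV);H,S,V=[hsv[...,i].astype(int) for i in range(3)]
g=((H>70)&(H<100)&(S>60)&(P[...,1]>.05)&(P[...,2]<.03)).astype(np.uint8)
n,L,st,_=cv2.connectedComponentsWithStats(g);k=1+np.argmax(st[1:,4]);q=P[L==k];r=cv2.minAreaRect(q[:,:2].astype(np.float32));print('floor',r,cv2.boxPoints(r).round(4).tolist(),q[:,2].mean())
cad=(P[...,2]>.024)&(P[...,2]<.036)&(P[...,1]>.05)&(im['depth']>0)&(abs(P[...,0]-.5)<.12);q=P[cad];r=cv2.minAreaRect(q[:,:2].astype(np.float32));print('caddy',r,cv2.boxPoints(r).round(4).tolist(),q[:,2].mean())
cv2.imwrite('pics/w3.png',cv2.resize(f[:,:,::-1],(800,600),interpolation=cv2.INTER_CUBIC))
E
python3 look2.py
```

```text
time: 9.87
position: [0.5017, 0.0599, 0.1774]
tool_rot: [-2.225, -2.217, 0.002]
ft_force: [-0.2, 0.1, -3.8]
grip_width: 0.714
grip_force: 35.0
p [0.5017 0.0599 0.1774] tooly -0.2 tilt 0.09 dxyz [92.1  1.  -2.7] spin -0.2
[-0.8   0.05  0.65  1.9  -0.03  1.2  -0.14]
floor ((0.5055469274520874, 0.1495746672153473), (0.059977591037750244, 0.05989629030227661), 80.87931060791016) [[0.47119998931884766, 0.12470000237226486], [0.5303999781608582, 0.1151999980211258], [0.539900004863739, 0.17440000176429749], [0.48069998621940613, 0.18389999866485596]] 0.017236793851591374
caddy ((0.5065897703170776, 0.15701070427894592), (0.14559417963027954, 0.14060600101947784), 80.90007019042969) [[0.42570000886917114, 0.09619999676942825], [0.5644999742507935, 0.07400000095367432], [0.5874999761581421, 0.21780000627040863], [0.4487000107765198, 0.23999999463558197]] 0.030597678667969783
```

View pics/w3.png

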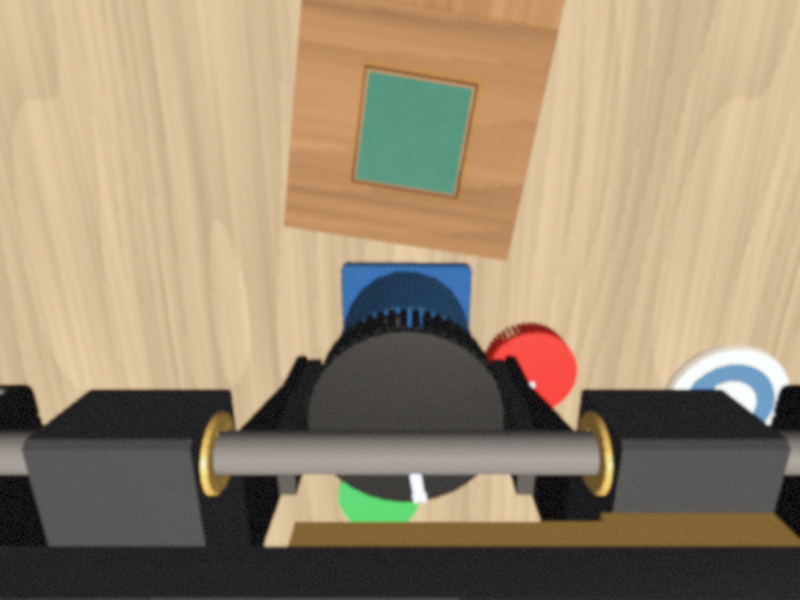

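The well's green floor has its centre near (415,131). The caddy is yawed about -9 degrees. The held foot is square to the tool, with corners at (343,264) and (470,264). I'll check the foot's offset in the same picture.

```bash
python3 - <<'E'
from h import *
from bench import *
w=np.load('w3.npz');K,T=w['K'],w['T'];P=cloud(w['depth'],K,T);f=w['frame'];hsv=cv2.cvtColor(f,cv2.COLOR_RGB2HSV);H,S,V=[hsv[...,i].astype(int) for i in range(3)]
s=get_state();p,R=pose(s)
m=(H>100)&(H<125)&(S>150)&(P[...,2]>.07)&(P[...,2]<.13)
Q=(P[m]-np.array([.5017,.0599,.1774]))@R*1000
print(len(Q),np.percentile(Q,[1,50,99],axis=0).round(1))
t=np.radians(-9.1)
go(s,(.5055,.1496,.150),-9.1)
E
```

```text
1291 [[  9.2 -28.6  48.2]
 [ 25.6   0.3  68.6]
 [ 30.3  28.8  71.4]]
p [0.5019 0.0599 0.1776] tooly -0.2 tilt 0.07 dxyz [89.7  3.4 27.6] spin 8.9
```

```bash
python3 -m jog '[{"claw":55,"dx":25,"dy":1,"dz":0,"spin":4},{"claw":55,"dx":55,"dy":2,"dz":0,"spin":9},{"claw":55,"dx":80,"dy":3,"dz":10,"spin":9},{"claw":55,"dx":89.7,"dy":3.4,"dz":25,"spin":9},{"claw":55,"dx":89.7,"dy":3.4,"dz":40,"spin":9},{"claw":55,"dx":89.7,"dy":3.4,"dz":52,"spin":9},{"claw":55,"dx":89.7,"dy":3.4,"dz":57,"spin":9},{"claw":55,"dx":89.7,"dy":3.4,"dz":57,"spin":9},{"claw":55,"dx":89.7,"dy":3.4,"dz":57,"spin":9}]' 35
python3 - <<'E'
from h import *
from bench import *
s=get_state();go(s,(.5055,.1496,.100),-9.1);print(np.round(s['ft_force'],2),np.round(s['torque'],2),np.round(s['joint_positions'],2))
im=get_image('wrist');p,R=pose(s);T=np.eye(4);T[:3,:3]=R;T[:3,3]=p;T=T@im['mount'];K=im['K']
P=cloud(im['depth'],K,T);f=im['frame'];hsv=cv2.cvtColor(f,cv2.COLOR_RGB2HSV);H,S,V=[hsv[...,i].astype(int) for i in range(3)]
Q=(P-p)@R*1000
m=(H>100)&(H<125)&(S>150)&(P[...,2]<.08)&(P[...,2]>.02);g=(H>70)&(H<98)&(S>60)&(P[...,2]<.03)
for n,k in(('foot',m),('floor',g)):
    if k.sum()>5: print(n,k.sum(),np.percentile(Q[k],[1,99],axis=0).round(1))
cv2.imwrite('pics/w4.png',cv2.resize(f[:300,100:420,::-1],None,fx=2,fy=2))
im=get_image('side');f=im['frame'][100:220,150:270];cv2.imwrite('pics/s4.png',cv2.resize(f[:,:,::-1],None,fx=4,fy=4,interpolation=cv2.INTER_CUBIC))
E
```

```text
time: 10.67
position: [0.506, 0.1492, 0.1214]
tool_rot: [2.392, 2.036, -0.0]
ft_force: [0.0, -0.1, -3.3]
grip_width: 0.712
grip_force: 35.0
p [0.506  0.1492 0.1214] tooly -9.2 tilt 0.01 dxyz [ 0.3 -0.6 21.4] spin -0.1
[ 0.03 -0.07 -3.31] [-0.14  0.02  0.02] [-0.87  0.16  0.59  1.91 -0.1   1.09 -0.41]
foot 1565 [[  9.4 -28.6  42.3]
 [ 30.7  28.9  73.1]]
floor 429 [[ 24.3 -29.6 102.5]
 [ 29.   28.7 105.6]]
```

View pics/w4.png

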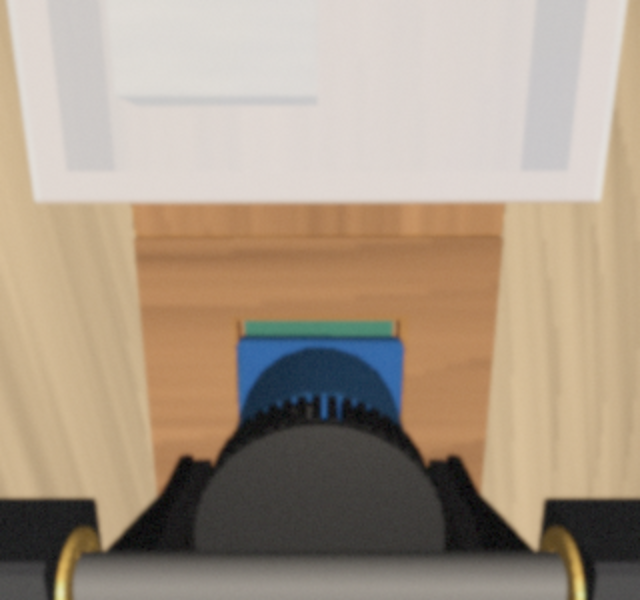

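The foot sits squarely over the well, with its corners at (239,338) and (404,338) and the floor strip at (245-395,328). I'll lower it.

```bash
python3 -m jog '[{"claw":55,"dx":-0.2,"dy":-0.5,"dz":5,"spin":0},{"claw":55,"dx":-0.2,"dy":-0.5,"dz":10,"spin":0},{"claw":55,"dx":-0.2,"dy":-0.5,"dz":15,"spin":0},{"claw":55,"dx":-0.2,"dy":-0.5,"dz":19,"spin":0},{"claw":55,"dx":-0.2,"dy":-0.5,"dz":22,"spin":0},{"claw":55,"dx":-0.2,"dy":-0.5,"dz":22.5,"spin":0},{"claw":55,"dx":-0.2,"dy":-0.5,"dz":22.5,"spin":0},{"claw":55,"dx":-0.2,"dy":-0.5,"dz":22.5,"spin":0}]' 35
python3 - <<'E'
from h import *
from bench import *
s=get_state();go(s,(.5055,.1496,.100),-9.1);print(np.round(s['ft_force'],2),np.round(s['torque'],2),np.round(s['joint_positions'],2))
im=get_image('wrist');p,R=pose(s);T=np.eye(4);T[:3,:3]=R;T[:3,3]=p;T=T@im['mount'];K=im['K']
P=cloud(im['depth'],K,T);f=im['frame'];hsv=cv2.cvtColor(f,cv2.COLOR_RGB2HSV);H,S,V=[hsv[...,i].astype(int) for i in range(3)]
m=(H>100)&(H<125)&(S>150)&(P[...,2]<.04)&(P[...,2]>.015)
print('foot top z',np.median(P[m][:,2]), 'caddy z',np.median(P[(H<20)&(P[...,2]>.02)&(P[...,2]<.04)][:,2]))
E
```

```text
time: 11.43
position: [0.5053, 0.1499, 0.0988]
tool_rot: [2.39, 2.039, 0.0]
ft_force: [0.9, -0.5, -2.0]
grip_width: 0.713
grip_force: 35.0
p [0.5053 0.1499 0.0988] tooly -9.1 tilt 0.01 dxyz [-0.3  0.2 -1.2] spin 0.0
[ 0.93 -0.55 -2.05] [-0.09  0.04  0.  ] [-0.87  0.19  0.58  1.94 -0.12  1.05 -0.39]
foot top z 0.02993129314186553 caddy z 0.030614860581996986
```

```bash
python3 -m jog '[{"claw":55,"dx":0,"dy":0,"dz":1,"spin":0},{"claw":55,"dx":0,"dy":0,"dz":2,"spin":0},{"claw":55,"dx":0,"dy":0,"dz":2.5,"spin":0},{"claw":55,"dx":0,"dy":0,"dz":2.5,"spin":0}]' 35
cat > foot.py <<'E'
from h import *
from bench import *
s=get_state();go(s,(.5055,.1496,.100),-9.1);print(np.round(s['ft_force'],2),np.round(s['torque'],2),s['grip_width']*87)
im=get_image('wrist');p,R=pose(s);T=np.eye(4);T[:3,:3]=R;T[:3,3]=p;T=T@im['mount'];K=im['K']
P=cloud(im['depth'],K,T);f=im['frame'];hsv=cv2.cvtColor(f,cv2.COLOR_RGB2HSV);H,S,V=[hsv[...,i].astype(int) for i in range(3)]
m=(H>100)&(H<125)&(S>150)&(P[...,2]<.04)&(P[...,2]>.015)
print('foot top z',np.median(P[m][:,2]), 'caddy z',np.median(P[(H<20)&(P[...,2]>.02)&(P[...,2]<.04)][:,2]))
E
python3 foot.py
```

```text
time: 11.82
position: [0.5056, 0.1501, 0.0973]
tool_rot: [-2.39, -2.038, -0.002]
ft_force: [-2.3, -0.2, 4.7]
grip_width: 0.713
grip_force: 35.0
p [0.5056 0.1501 0.0973] tooly -9.1 tilt 0.06 dxyz [-0.5 -0.  -2.7] spin 0.0
[-2.25 -0.15  4.68] [-0.22  0.53 -0.03] 62.05025132342071
foot top z 0.028655411663329675 caddy z 0.030634983037290647
```

Fully seated: the foot top is at 28 mm and there is contact force. Now I'll unscrew by 60 degrees.

```bash
python3 -m jog '[{"claw":55,"dx":0,"dy":0,"dz":0,"spin":0},{"claw":55,"dx":0,"dy":0,"dz":0,"spin":-4},{"claw":55,"dx":0,"dy":0,"dz":0,"spin":-9},{"claw":55,"dx":0,"dy":0,"dz":0,"spin":-14},{"claw":55,"dx":0,"dy":0,"dz":0,"spin":-19},{"claw":55,"dx":0,"dy":0,"dz":0,"spin":-24}]' 50
python3 -m jog '[{"claw":55,"dx":0,"dy":0,"dz":0,"spin":-5},{"claw":55,"dx":0,"dy":0,"dz":0,"spin":-10},{"claw":55,"dx":0,"dy":0,"dz":0,"spin":-15},{"claw":55,"dx":0,"dy":0,"dz":0,"spin":-20},{"claw":55,"dx":0,"dy":0,"dz":0,"spin":-25},{"claw":55,"dx":0,"dy":0,"dz":0,"spin":-30},{"claw":55,"dx":0,"dy":0,"dz":0,"spin":-34},{"claw":55,"dx":0,"dy":0,"dz":0,"spin":-36},{"claw":55,"dx":0,"dy":0,"dz":0,"spin":-36},{"claw":55,"dx":0,"dy":0,"dz":0,"spin":-36}]' 50
cat >>foot.py <<'E'
w=(V>150)&(S<60)&(P[...,2]>.095)&(np.hypot(P[...,0]-.5055,P[...,1]-.15)<.035);q=P[w]
if len(q)>3: d=q.mean(0)[:2]-p[:2];print('mark',len(q),np.degrees(np.arctan2(d[1],d[0])),q.mean(0))
cv2.imwrite('pics/u.png',cv2.resize(f[:,:,::-1],(800,600),interpolation=cv2.INTER_CUBIC))
E
python3 foot.py
```

```text
time: 12.37
position: [0.5064, 0.1502, 0.0973]
tool_rot: [1.909, 2.494, 0.004]
ft_force: [0.3, -0.1, 3.6]
grip_width: 0.711
grip_force: 50.0
time: 13.2
position: [0.5069, 0.1506, 0.0979]
tool_rot: [1.049, 2.958, 0.004]
ft_force: [0.5, 0.9, 6.2]
grip_width: 0.71
grip_force: 50.0
p [0.5069 0.1506 0.0979] tooly 50.9 tilt 0.23 dxyz [ 0.5 -1.6 -2.1] spin 60.0
[0.54 0.9  6.22] [-0.09  0.16  0.02] 61.78554643107632
foot top z 0.02852783096147643 caddy z 0.030618922574217125
mark 1068 142.2175116828993 [0.49001293 0.1636457  0.16364472]
```

View pics/u.png

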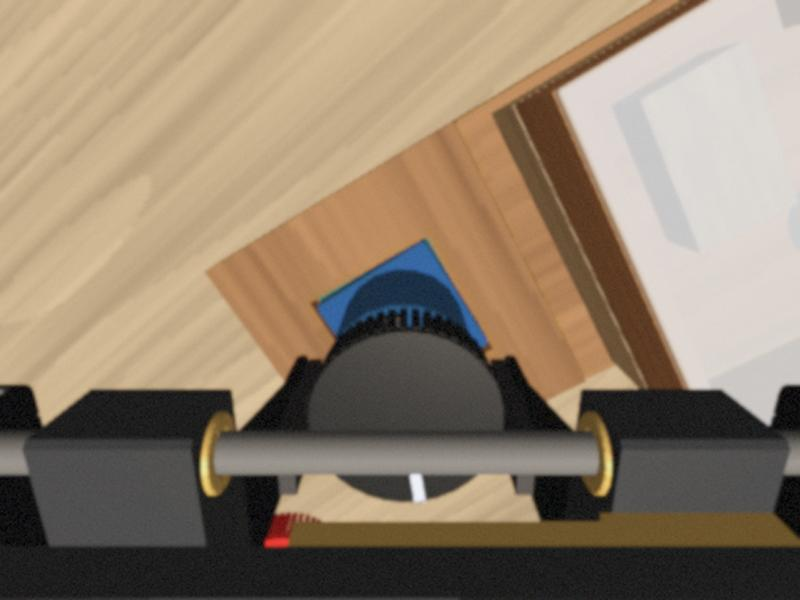

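The mark is still at (417,488) in the tool view, as before, so the grip did not slip. The moment about z is near zero, so the thread has let go at about 70 degrees. Now I'll lift straight up.

```bash
python3 -m jog '[{"claw":55,"dx":0,"dy":0,"dz":-1,"spin":0},{"claw":55,"dx":0,"dy":0,"dz":-2,"spin":0},{"claw":55,"dx":0,"dy":0,"dz":-4,"spin":0},{"claw":55,"dx":0,"dy":0,"dz":-6,"spin":0},{"claw":55,"dx":0,"dy":0,"dz":-8,"spin":0},{"claw":55,"dx":0,"dy":0,"dz":-11,"spin":0},{"claw":55,"dx":0,"dy":0,"dz":-14,"spin":0},{"claw":55,"dx":0,"dy":0,"dz":-18,"spin":0},{"claw":55,"dx":0,"dy":0,"dz":-22,"spin":0},{"claw":55,"dx":0,"dy":0,"dz":-26,"spin":0},{"claw":55,"dx":0,"dy":0,"dz":-30,"spin":0},{"claw":55,"dx":0,"dy":0,"dz":-33,"spin":0},{"claw":55,"dx":0,"dy":0,"dz":-34,"spin":0},{"claw":55,"dx":0,"dy":0,"dz":-34,"spin":0},{"claw":55,"dx":0,"dy":0,"dz":-34,"spin":0},{"claw":55,"dx":0,"dy":0,"dz":-34,"spin":0}]' 50
cat >>foot.py <<'E'
im=get_image('side');g=im['frame'][100:230,140:270];b=cv2.resize(g[:,:,::-1],(390,390),interpolation=cv2.INTER_CUBIC)
a=cv2.resize(f[100:360,126:386,::-1],(390,390));cv2.imwrite('pics/end.png',np.hstack([b,a]))
E
python3 foot.py
```

```text
time: 14.58
position: [0.505, 0.1499, 0.13]
tool_rot: [-1.05, -2.96, 0.0]
ft_force: [0.8, 0.4, -1.0]
grip_width: 0.706
grip_force: 50.0
p [0.505  0.1499 0.13  ] tooly 50.9 tilt 0.02 dxyz [-0.5  0.1 30. ] spin 60.0
[ 0.83  0.38 -0.96] [-0.03  0.01  0.02] 61.38774013071635
foot top z 0.028543746189018337 caddy z 0.03056339966195047
mark 995 138.2330077320694 [0.4898913  0.16339382 0.19476741]
```

View pics/end.png

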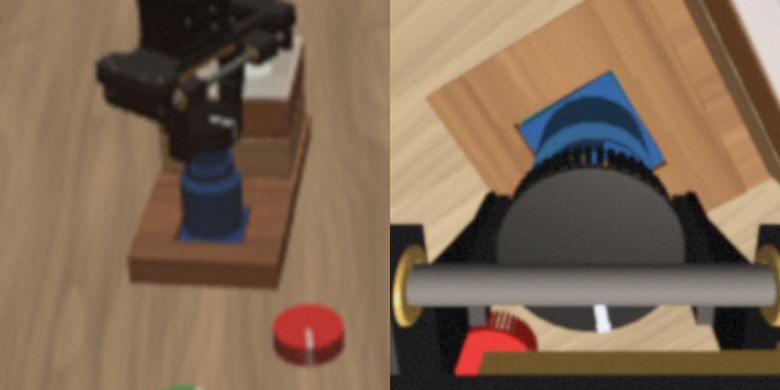

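The cup is seated in the well (left panel, (212,200)). The lid is held clear and level above its neck at (212,135), about 33 mm up from closed.

```bash
python3 -c "
from bench import *
print(close_job())"
```

```text
the job is handed in; nothing more can be done
None
```

The job is handed in at about 15 s: I tipped the cup to about 40° (by travel, held clear of the table) and seated it in the well. I turned the lid about 60° until it let go, and it is held level about 20 mm above the mouth; I did not look inside to check the dice.

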